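# Sort post holders with a go gauge

## Task

Only one of the three black post holders on the breadboard still has a clean bore; the other two are pinched inside. Take the go gauge from its stand and try it in the bores by feel, without forcing it; push it fully home in the holder that takes it and leave it standing there, with that holder still on the breadboard. Stand the other two upright in the red reject tray, and do not tip a holder over or disturb anything else.

Things in the scene. Friction and masses are not known exactly. Their poses are not given: they have to be found in the camera images.
- holder_a_center (a point): one of three outwardly equal black post holders, 36 mm in diameter, 55 mm tall, 0.3 kg, loose and upright on the breadboard. This point: its centre, half-way up; z up the bore axis. The bore opens at the top: 15.5 mm wide, 45 mm deep. A thumbscrew (14 mm wide, 25 mm above the foot) sticks out 13 mm on its own -x side; grip it across its own +y and -y sides
- holder_b_center (a point): second post holder, outwardly the same as holder_a, and this point likewise. Only one holder is clean, and which one changes from start to start. The two pinched ones stop the gauge dead 16 mm below the top. Pressing down on a holder with more than 45 N spoils it
- holder_c_center (a point): third post holder, outwardly the same as holder_a, and this point likewise. In all three the thumbscrew's sprung nose stands 3 mm into the bore, 30 mm below the top. In the clean one the pin must be pushed past it (up to about 10 N, steady, over the last 10 mm) until the shoulder seats; let go too early, the gauge stays proud, for its weight does not take it home
- gauge_grip (a point): go gauge, 0.1 kg, 105 mm long, upright with its pin in the wooden stand. This point: the middle of its round ribbed handle (22 mm wide, 60 mm long); z up its axis. Below the handle a shoulder disc with a rubber washer under it, 28 mm wide and 5 mm thick, then the steel pin, 14 mm wide and 40 mm long, its last 6 mm tapering to 10 mm; the pin's end is 75 mm below this point. Grip with 60 N
- gauge_shoulder (a point): centre of the underside of the washer below the gauge's shoulder disc, 35 mm below the middle of the handle and 40 mm above the end of the pin; z points up the handle. When the gauge is fully home this face lies on the top of the holder
- stand_hole (a point): fixed wooden gauge stand, 80 x 80 mm and 45 mm high. This point is the centre of the mouth (at the top) of its 19 mm hole, 38 mm deep. The gauge starts in it, standing on the bottom with its shoulder 2 mm above the top
- board_top (a point): fixed aluminium breadboard with small holes, 240 mm (its x) by 350 mm (its y), 12.7 mm thick. This point: the centre of its top face. The holders stand on its -x half, about 105 mm apart along its y; near its +x edge stand a bolted mirror mount, 100 mm high, at (95, 115) mm, the pedestal and the hex key
- tray_in (a point): fixed red reject tray, 220 mm (its x) by 130 mm (its y), 24 mm high, walls and floor 4 mm. This point is the centre of its inner floor. It changes sides with the gauge stand
- hexkey: bystander: loose L-shaped hex key, 90 mm by 24 mm, bar 6 mm thick, lying on the breadboard; origin on the bench side, in the middle of its long leg
- pedestal: bystander: loose steel pedestal post, 32 mm in diameter at the foot, 38 mm tall, standing on the breadboard; origin at the centre of its underside
- bottle: bystander: loose white bottle, 54 mm in diameter, 125 mm tall; origin at the centre of its underside
- driver: bystander: loose screwdriver with an orange handle, 150 mm long, lying on the bench; origin between handle and blade, x along it

How it is judged:
On the way, in this order (a step that is already met when the one before it is completed fails the run):
1. the gauge is out of its stand (distance between gauge_shoulder and stand_hole above 0.07 m), for 0.1 s.
2. the gauge is pushed fully home in one of the holders (((horizontal distance between gauge_shoulder and holder_a_center below 0.004 m and z of gauge_shoulder in the frame of holder_a_center between 0.024 and 0.03 m and angle between the z axis of gauge_shoulder and the z axis of holder_a_center, either way round below 0.15 rad) or (horizontal distance between gauge_shoulder and holder_b_center below 0.004 m and z of gauge_shoulder in the frame of holder_b_center between 0.024 and 0.03 m and angle between the z axis of gauge_shoulder and the z axis of holder_b_center, either way round below 0.15 rad) or (horizontal distance between gauge_shoulder and holder_c_center below 0.004 m and z of gauge_shoulder in the frame of holder_c_center between 0.024 and 0.03 m and angle between the z axis of gauge_shoulder and the z axis of holder_c_center, either way round below 0.15 rad))), for 0.2 s.
At the end, for the whole second after the job is handed in: Gauge released, its shoulder within 2.5 mm of one holder's top, within 4 mm and 0.15 rad of its bore axis; that holder upright on the breadboard; the other two upright (0.12 rad) on the red tray's floor, centres 13 mm or more inside its walls. All at rest ((((horizontal distance between gauge_shoulder and holder_a_center below 0.004 m and z of gauge_shoulder in the frame of holder_a_center between 0.024 and 0.03 m and angle between the z axis of gauge_shoulder and the z axis of holder_a_center, either way round below 0.15 rad) and x of holder_a_center in the frame of board_top between -0.115 and 0.115 m and y of holder_a_center in the frame of board_top between -0.17 and 0.17 m and z of holder_a_center in the frame of board_top between 0.0215 and 0.0335 m and angle between each of holder_a_center, holder_b_center, holder_c_center's own z axis and vertical below 0.12 rad and x of holder_b_center in the frame of tray_in between -0.092 and 0.092 m and y of holder_b_center in the frame of tray_in between -0.047 and 0.047 m and z of holder_b_center in the frame of tray_in between 0.0215 and 0.0335 m and x of holder_c_center in the frame of tray_in between -0.092 and 0.092 m and y of holder_c_center in the frame of tray_in between -0.047 and 0.047 m and z of holder_c_center in the frame of tray_in between 0.0215 and 0.0335 m) or ((horizontal distance between gauge_shoulder and holder_b_center below 0.004 m and z of gauge_shoulder in the frame of holder_b_center between 0.024 and 0.03 m and angle between the z axis of gauge_shoulder and the z axis of holder_b_center, either way round below 0.15 rad) and x of holder_b_center in the frame of board_top between -0.115 and 0.115 m and y of holder_b_center in the frame of board_top between -0.17 and 0.17 m and z of holder_b_center in the frame of board_top between 0.0215 and 0.0335 m and angle between each of holder_b_center, holder_a_center, holder_c_center's own z axis and vertical below 0.12 rad and x of holder_a_center in the frame of tray_in between -0.092 and 0.092 m and y of holder_a_center in the frame of tray_in between -0.047 and 0.047 m and z of holder_a_center in the frame of tray_in between 0.0215 and 0.0335 m and x of holder_c_center in the frame of tray_in between -0.092 and 0.092 m and y of holder_c_center in the frame of tray_in between -0.047 and 0.047 m and z of holder_c_center in the frame of tray_in between 0.0215 and 0.0335 m) or ((horizontal distance between gauge_shoulder and holder_c_center below 0.004 m and z of gauge_shoulder in the frame of holder_c_center between 0.024 and 0.03 m and angle between the z axis of gauge_shoulder and the z axis of holder_c_center, either way round below 0.15 rad) and x of holder_c_center in the frame of board_top between -0.115 and 0.115 m and y of holder_c_center in the frame of board_top between -0.17 and 0.17 m and z of holder_c_center in the frame of board_top between 0.0215 and 0.0335 m and angle between each of holder_c_center, holder_a_center, holder_b_center's own z axis and vertical below 0.12 rad and x of holder_a_center in the frame of tray_in between -0.092 and 0.092 m and y of holder_a_center in the frame of tray_in between -0.047 and 0.047 m and z of holder_a_center in the frame of tray_in between 0.0215 and 0.0335 m and x of holder_b_center in the frame of tray_in between -0.092 and 0.092 m and y of holder_b_center in the frame of tray_in between -0.047 and 0.047 m and z of holder_b_center in the frame of tray_in between 0.0215 and 0.0335 m)) and linear speed of each of gauge, holder_a, holder_b, holder_c below 0.02 m/s); the robot touches nothing.
It fails at once if the gauge is forced: a holder is pressed on the breadboard with more than 50 N, its own weight included (contact force between any of holder_a, holder_b, holder_c and board above 50 N).
It fails at once if a holder is tipped over (more than 0.6 rad) (angle between any of holder_a_center, holder_b_center, holder_c_center's own z axis and vertical above 0.6 rad).
It fails at once if a bystander is moved by more than 30 mm (distance of any of hexkey, pedestal, bottle, driver from where it was at the start of the episode above 0.03 m).
It also fails if it takes over 72 s, if anything falls off the work surface, if the arm or the gripper's body presses on something with over 40 N, if the wrist force passes 120 N, or if a joint passes its speed limit or range.

## Robot

A 6-joint arm with a two-finger parallel gripper is mounted at the origin on the work surface. World frame = base frame: x ahead of the robot, y to its left, z up, the work surface at z = 0. Lengths are in m, angles in rad, forces in N, time in s.
With the tool pointing down it reaches from about 0.225 to 0.875 m from the base axis. Payload 3.4 kg.
Tool frame: the origin (TCP) lies on the mounting face of the last link; the fingertips stand 173 mm ahead of it and the grasp point (between the pads) lies 155 mm ahead of it; y points along the fingers, x is the direction in which the jaws open and shut, and the axes are right-handed (so a half turn about y gives the same grasp; the last joint's range is limited). The gripper opens to 85 mm and grips with 20 to 120 N. Pads are 22 mm wide; open, the fingers measure 114 mm over their backs; the gripper's body (76 mm by 85 mm) begins 54 mm behind the grasp point. The pads swing forward as they close: fully open they stand 13 mm farther back than shut.
Start: joints at [1.074, 0.276, 1.505, -0, 1.361, -0.121], TCP at [0.211, 0.535, 0.405] pointing down, gripper open.
Joint ranges: [-2.89, 2.89], [-0.75, 2.08], [0.22, 2.7], [-1.18, 4.32], [0.11, 2.71], [-2.7, 2.7]. Speed limits (rad/s): [2.57, 2.57, 3.14, 3.14, 3.14, 3.14].

## Interface

Orientations are given as a unit quaternion [w, x, y, z].
In Python, from rig import manip, vision, ticket gives the robot as it stands.
- The arm moves only by the tool arm_command, never from a script. Its argument "increments" is one flat list of numbers, 7 for each row, row after row: the turn, a rotation vector about the tool's x, y, z in rad, then the shift along the tool's x, y, z in cm, then the closure, from 0 (fully open) to 1 (shut). In form: [wx, wy, wz, tx, ty, tz, hand, wx, wy, wz, tx, ty, tz, hand, ...]. A call has 1 to 8 rows; each row shifts and turns the commanded pose from where the row before left it, along the tool's axes as they then stand; what a row does not reach is not made up. A row lasts 1/8 s, in which the tool goes at most 62.5 mm and 10.7 degrees, less where a joint would pass 70% of its speed; a pose out of reach is approached as far as the arm can. A call is refused whole if a number of a shift passes 6.25 or a number of a turn 0.188, either way. A call with a gripper value outside its range is refused whole. The fingers move at their own pace and stop on an object; "grip_force" is the grip in N (left out, the last holds). Time passes only in rows, so rows that do not move let the fingers close. It gives the time, the measured TCP pose, the force and the opening at its end, in the units of the state.
- manip.get_state(): the state, without advancing time (a new reading comes with each control period).
- vision.get_image(name): name is "side" or "top"; returns the picture (420x560x3 uint8, red, green, blue); there is no depth.
- vision.camera_params(name): a dict with "vfov" (degrees; the focal length in pixels is half the picture's height over the tangent of half this angle, whatever the lens; pixels are square), "cx", "cy" (the principal point, pixels), "R" (3x3) and "t" (3): a world point X has camera coordinates R X + t. Camera axes: x right, y down, z forward; pixel columns grow to the right and rows downward; lengths in m; the calibration is good to about 2 mm. A picture is of the moment at which its call begins. camera_params takes no time and is no camera call.
- ticket.sign_off(): hands the job in, once; it reports no verdict.
The state is a dict: "clock": time; "qpos": joint angles; "qd": joint speeds; "effort": joint torques, N m; "position": TCP position; "ee_rot": TCP orientation; "contact_force": force on the tool from outside, world axes, zero at the start; "moment": the same for the moment, N m; "width": finger opening in m.
Only numpy, scipy, OpenCV 4.12 (cv2) and the standard library are available. Lean on these libraries where they do the work, as an engineer would, in place of code of your own. Each camera call takes 0.05 s, during which the arm holds its last target.

## Working session

There is one attempt and no reset: what is moved stays moved. The work goes in short steps, Python scripts to look and compute and a tool call to move; the robot and the scene stay as the last step left them, time stands still between calls to the robot, and variables do not carry over. Pictures are saved under pics/ and viewed, and the job is handed in when it is done.

Besides the shell and the picture viewer there is one more tool, called by a JSON object that holds its "method" and its "body", one argument or row to a line. arm_command: Moves the arm, as the interface text tells. Its arguments: {"type":"object","properties":{"increments":{"type":"array"},"grip_force":{"type":"number"}},"required":["increments"]}

```bash
ls; mkdir -p pics; python3 - <<'E'
from rig import manip, vision
import cv2
for n in ("side","top"):
    p=vision.camera_params(n); print(n,p)
    cv2.imwrite(f"pics/{n}0.png",vision.get_image(n)[:,:,::-1])
print(manip.get_state())
E
```

```text
pics
side {'vfov': 46.7643922499824, 'cx': 273.9084633031972, 'cy': 207.00349997063995, 'R': array([[ 0.99863092, -0.05164833, -0.00829101],
       [-0.04385142, -0.74016229, -0.6709969 ],
       [ 0.02851918,  0.67044182, -0.7414138 ]]), 't': array([-0.59856255,  0.09138425,  1.03031261])}
top {'vfov': 57.212645703593765, 'cx': 274.09593490206646, 'cy': 216.97711620384277, 'R': array([[ 0.02364062, -0.99970459, -0.0056448 ],
       [-0.98512886, -0.02233401, -0.17035937],
       [ 0.17018297,  0.00958825, -0.98536583]]), 't': array([-0.01574352,  0.60275383,  0.75070732])}
{'clock': 0.1, 'qpos': array([ 1.07398099e+00,  2.76541533e-01,  1.50601976e+00,  1.25434884e-05,
        1.36070232e+00, -1.20990337e-01]), 'qd': array([ 0.0010504 , -0.00031852, -0.00352156,  0.00107612, -0.00077823,
        0.00043512]), 'effort': array([ 1.18594533e-03, -4.17700338e+01, -2.46405548e+01, -1.71980146e-04,
        5.76432562e-03, -1.54734823e-05]), 'position': array([0.21095495, 0.53470152, 0.40391512]), 'ee_rot': array([-0.58433565,  0.58486988,  0.39726603, -0.39831994]), 'contact_force': array([ 0.0479783 ,  0.86511579, -0.55221264]), 'moment': array([-0.00840383,  0.00568462,  0.03383715]), 'width': 0.08521775818378102}
```

View pics/side0.png

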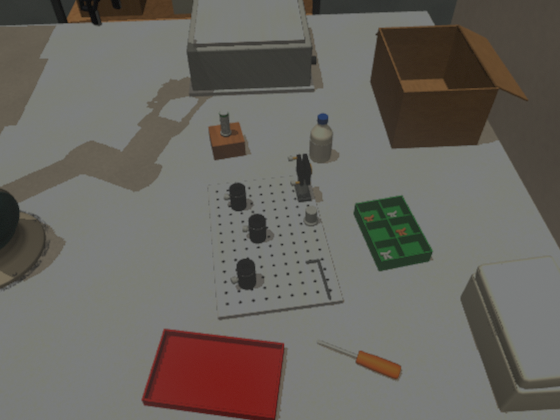

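View pics/top0.png

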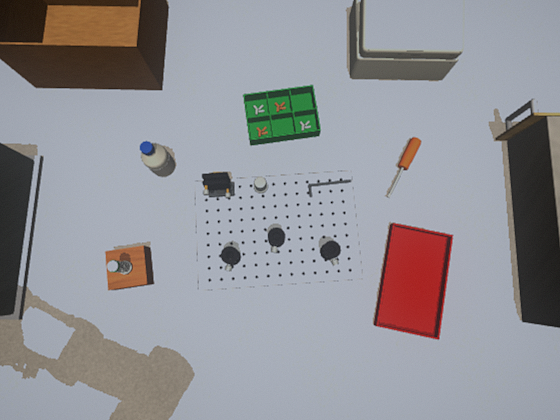

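```bash
python3 - <<'E'
import cv2
t=cv2.imread("pics/top0.png"); s=cv2.imread("pics/side0.png")
cv2.imwrite("pics/t_hold.png",cv2.resize(t[165:295,190:365],None,fx=4.5,fy=4.5,interpolation=cv2.INTER_CUBIC))
cv2.imwrite("pics/s_hold.png",cv2.resize(s[170:315,200:345],None,fx=4,fy=4,interpolation=cv2.INTER_CUBIC))
cv2.imwrite("pics/t_st.png",cv2.resize(t[235:300,95:165],None,fx=8,fy=8,interpolation=cv2.INTER_CUBIC))
cv2.imwrite("pics/s_st.png",cv2.resize(s[100:165,195:265],None,fx=8,fy=8,interpolation=cv2.INTER_CUBIC))
E
```

```text
(no output)
```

View pics/t_hold.png

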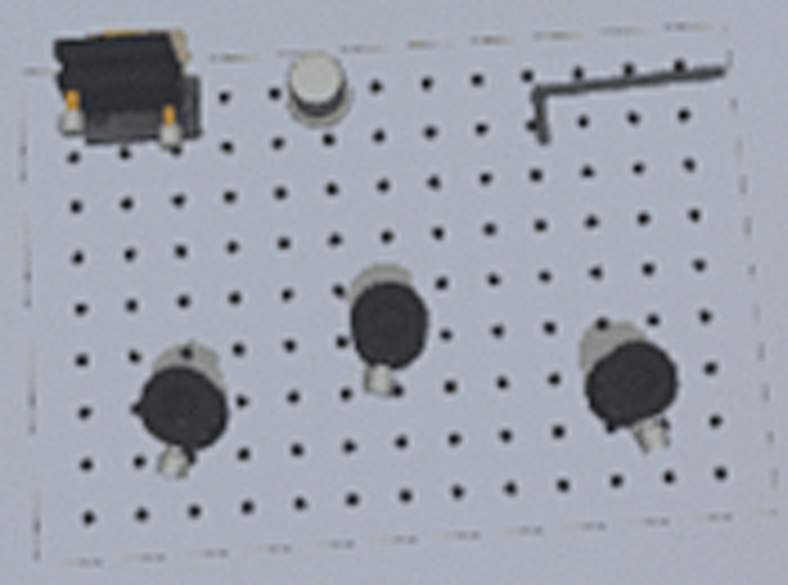

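View pics/s_hold.png

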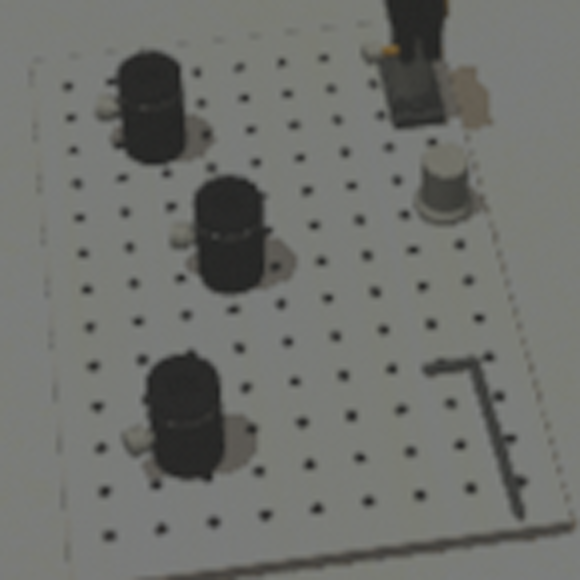

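View pics/t_st.png

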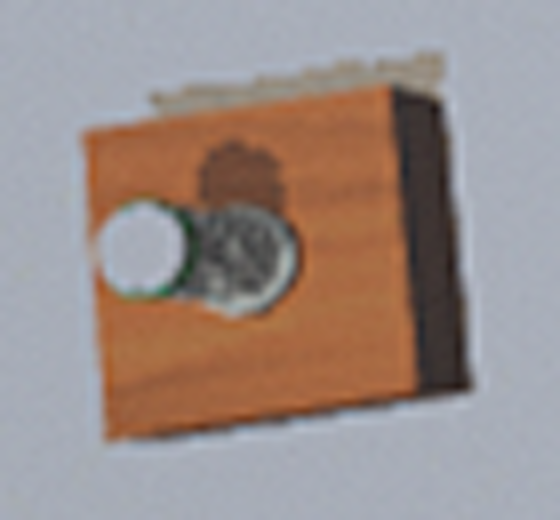

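View pics/s_st.png

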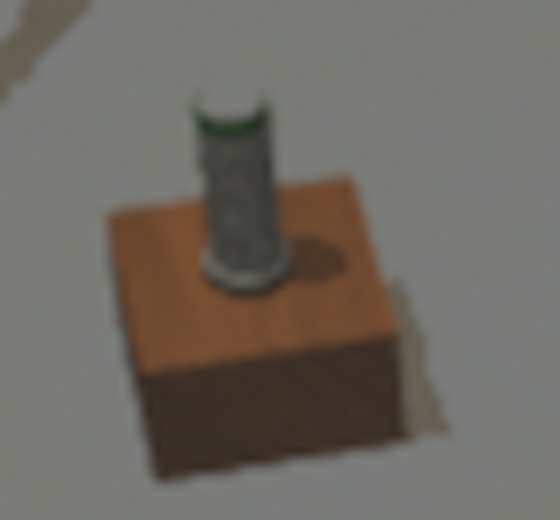

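```bash
cat > h.py <<'E'
import numpy as np, cv2
from rig import vision
from scipy.optimize import least_squares, minimize
class Cam:
    def __init__(s,n):
        p=vision.camera_params(n); s.f=210/np.tan(np.radians(p['vfov'])/2); s.c=np.array([p['cx'],p['cy']]); s.R=p['R']; s.t=p['t']
    def proj(s,X):
        q=np.atleast_2d(X)@s.R.T+s.t; return q[:,:2]/q[:,2:]*s.f+s.c
    def back(s,uv,z):
        d=np.array([*( (np.array(uv)-s.c)/s.f),1.])@s.R; o=-s.R.T@s.t
        return o+d*(z-o[2])/d[2]
top=Cam('top'); side=Cam('side'); cams={'top':top,'side':side}
def circ(x,y,z,r,n=40):
    a=np.arange(n)*2*np.pi/n; return np.c_[x+r*np.cos(a),y+r*np.sin(a),np.full(n,z)]
E
python3 - <<'E'
from h import *
H={}
for n in ('top','side'):
    im=cv2.imread(f"pics/{n}0.png"); g=cv2.cvtColor(im,cv2.COLOR_BGR2GRAY)
    c=cams[n]
    g4=cv2.resize(g,None,fx=4,fy=4,interpolation=cv2.INTER_CUBIC)
    bg=cv2.medianBlur(g4,61); d=((bg.astype(int)-g4)>30).astype(np.uint8)
    k,_,st,ce=cv2.connectedComponentsWithStats(d)
    pts=[]
    for i in range(1,k):
        if 25<st[i,4]<260 and st[i,2]<22 and st[i,3]<22:
            u=(ce[i]+0.5)/4-0.5
            P=c.back(u,0.0127)
            pts.append((*u,*P[:2]))
    pts=np.array(pts)
    # fit grid: find near board; initial guess
    cen=np.median(pts[:,2:],0); w=pts[np.linalg.norm(pts[:,2:]-cen,axis=1)<.2]
    def res(p,w=w):
        th=p[2]; R=np.array([[np.cos(th),np.sin(th)],[-np.sin(th),np.cos(th)]])
        q=(w[:,2:]-p[:2])@R.T
        return q-np.round(q/.025)*.025
    best=min((least_squares(lambda p:np.clip(res(p),-.006,.006).ravel(),[cen[0]+a,cen[1]+b,th]) for a in (0,.006,.012,.018) for b in (0,.006,.012,.018) for th in np.arange(-.2,.21,.04)),key=lambda s:s.cost)
    r=res(best.x); ok=np.linalg.norm(r,axis=1)<.005
    print(n,len(pts),len(w),ok.sum(),best.x,"rms mm",1e3*np.sqrt((r[ok]**2).mean(0)))
    # affine of residuals to see distortion
    th=best.x[2];R=np.array([[np.cos(th),np.sin(th)],[-np.sin(th),np.cos(th)]])
    q=(w[ok][:,2:]-best.x[:2])@R.T
    print(' grid extents',q.min(0),q.max(0))
    A=np.c_[np.ones(ok.sum()),q]; print(np.linalg.lstsq(A,r[ok],rcond=None)[0])
    q0=(q.min(0)+q.max(0))/2; q0=np.round(q0/.0125)*.0125
    print(' center world',best.x[:2]+R.T@q0)
E
```

```text
top 135 108 98 [ 0.58456934 -0.00683344  0.09384737] rms mm [0.29966989 0.25142027]
 grid extents [-0.10193647 -0.15020038] [0.10023285 0.1748031 ]
[[ 1.00416416e-04  8.20233936e-05]
 [ 7.53230000e-04 -1.65093426e-04]
 [-4.87197030e-05  5.46990786e-04]]
 center world [0.58339797 0.00561156]
side 113 95 91 [ 0.64294469 -0.60434613  0.0934997 ] rms mm [0.2752728 0.5119731]
 grid extents [-0.10032602  0.44975852] [0.10050821 0.75094863]
[[-0.00029189 -0.00023752]
 [ 0.00128766  0.00097411]
 [ 0.00056644  0.00054303]]
 center world [ 0.58692657 -0.00696688]
```

```bash
cat >> h.py <<'E'
def hull_mask(c,P,box,ss=6):
    x0,y0,x1,y1=box
    p=c.proj(P); h=cv2.convexHull(((p-[x0,y0]+.5)*ss-.5).astype(np.float32)).reshape(-1,2)
    m=np.zeros(((y1-y0)*ss,(x1-x0)*ss),np.uint8)
    cv2.fillPoly(m,[np.round(h*16).astype(np.int32)],255,shift=4)
    return cv2.resize(m,(x1-x0,y1-y0),interpolation=cv2.INTER_AREA)/255.
def fitcyl(im,c,x0,y0,parts,maskfn,pad=14):
    """parts: list of (z,r)"""
    P0=lambda x,y:np.vstack([circ(x,y,z,r) for z,r in parts])
    p=c.proj(P0(x0,y0)); b=[int(p[:,0].min()-pad),int(p[:,1].min()-pad),int(p[:,0].max()+pad),int(p[:,1].max()+pad)]
    M=maskfn(im[b[1]:b[3],b[0]:b[2]])
    f=lambda v:np.abs(hull_mask(c,P0(x0+v[0]*1e-3,y0+v[1]*1e-3),b)-M).sum()
    best=min(((f((a,e)),a,e) for a in range(-10,11,2) for e in range(-10,11,2)))
    r=minimize(f,best[1:],method='Nelder-Mead',options=dict(initial_simplex=np.array(best[1:])+[[0,0],[1.5,0],[0,1.5]],xatol=.03))
    return x0+r.x[0]*1e-3,y0+r.x[1]*1e-3,r.fun,M.sum()
def dark(im):  # antialiased darkness for black holder
    g=cv2.cvtColor(im,cv2.COLOR_BGR2GRAY).astype(float)
    bg=np.percentile(g,85); lo=np.percentile(g,5)
    m=np.clip((bg*.62-g)/(bg*.62-lo)*1.15,0,1)
    k=cv2.morphologyEx((m>.3).astype(np.uint8),cv2.MORPH_OPEN,np.ones((7,7)))
    k=cv2.dilate(k,np.ones((3,3)))
    return m*k
E
python3 - <<'E'
from h import *
T=cv2.imread("pics/top0.png");S=cv2.imread("pics/side0.png")
px=[(231,255),(276,236),(330,249)]
sp=[(100,105),(182,230),(135,437)]
for k,(u,v) in enumerate(px):
    X=top.back((u,v),.06)
    for c,im,n in((top,T,'top'),(side,S,'side')):
        print(k,n,np.round(fitcyl(im,c,X[0],X[1],[(.0127,.018),(.0677,.018)],dark),4))
# thumbscrew tip px top crop and side crop
tt=[(172,462),(379,382),(655,436)]; ts=[(106,106),(180,236),(137,438)]
for a,b in zip(tt,ts):
    print('screw',top.back((a[0]/4.5+190-.4,a[1]/4.5+165-.4),.0377)[:2],side.back((b[0]/4+200-.4,b[1]/4+170-.4),.0377)[:2])
for uv,z in (((145,250),.112),((245,260),.0495)):
    print('g top',top.back((uv[0]/8+95-.44,uv[1]/8+235-.44),z))
for uv,z in (((232,105),.112),((247,265),.0495)):
    print('g side',side.back((uv[0]/8+195-.44,uv[1]/8+100-.44),z))
cor=[(85,130),(390,88),(420,390),(107,438)]
q=[top.back((u/8+95-.44,v/8+235-.44),.045)[:2] for u,v in cor]; print('stand',np.mean(q,0),q)
cor=[(110,212),(352,178),(398,332),(148,372)]
q=[side.back((u/8+195-.44,v/8+100-.44),.045)[:2] for u,v in cor]; print('stand side',np.mean(q,0),q)
E
```

```text
0 top [5.217000e-01 8.610000e-02 3.044790e+01 2.725443e+02]
0 side [5.228000e-01 8.600000e-02 1.506480e+02 4.976478e+02]
1 top [ 5.618000e-01 -6.200000e-03  3.029450e+01  2.581251e+02]
1 side [ 5.643000e-01 -5.700000e-03  2.063623e+02  5.877080e+02]
2 top [ 5.36900e-01 -1.18400e-01  2.78066e+01  2.86213e+02]
2 side [ 5.394000e-01 -1.198000e-01  5.122170e+01  4.925124e+02]
screw [0.49731654 0.09185312] [0.49816648 0.09248726]
screw [ 0.53641633 -0.00270383] [ 0.5381598  -0.00358969]
screw [ 0.51444052 -0.13066562] [ 0.51616347 -0.12805104]
g top [0.49209765 0.30007571 0.112     ]
g top [0.4923593  0.30067143 0.0495    ]
g side [0.49520473 0.29708714 0.112     ]
g side [0.49451296 0.29907084 0.0495    ]
stand [0.49249015 0.30099879] [array([0.52493924, 0.34701233]), array([0.5376674 , 0.26865962]), array([0.46064397, 0.25467072]), array([0.44671  , 0.3336525])]
stand side [0.49570521 0.30123063] [array([0.45018578, 0.33374314]), array([0.52699465, 0.34628801]), array([0.5408896 , 0.26946923]), array([0.4647508 , 0.25542214])]
```

```bash
cat >> h.py <<'E'
from scipy.spatial.transform import Rotation as Ro
def state():
    from rig import manip
    s=manip.get_state(); q=s['ee_rot']; s['Rm']=Ro.from_quat([q[1],q[2],q[3],q[0]]).as_matrix(); return s
def goto(target,ydir):
    """print tool-frame rot vec and shift to reach TCP target pointing down with tool y along horizontal dir ydir (angle)"""
    s=state(); R=s['Rm']; y=np.array([np.cos(ydir),np.sin(ydir),0]); z=np.array([0,0,-1.]); x=np.cross(y,z)
    Rt=np.c_[x,y,z]; rv=Ro.from_matrix(R.T@Rt).as_rotvec()
    d=np.array(target)-s['position']
    print('t',round(s['clock'],2),'pos',s['position'].round(4),'F',s['contact_force'].round(2),'w',round(s['width'],4))
    print('rotvec tool',rv.round(4),'shift now-axes cm',(100*R.T@d).round(2),'final-axes cm',(100*Rt.T@d).round(2))
E
python3 - <<'E'
from h import *
s=state(); print(s['Rm'].round(3)); goto([.4935,.3,.30],0); goto([.4935,.3,.30],np.pi)
# tray corners
for uv in ((390,224),(452,235),(438,337),(375,325)): print(top.back(uv,.024))
for uv in ((163,332),(285,347),(274,415),(148,402)): print(side.back(uv,.024))
E
```

```text
[[ 0.367 -0.001 -0.93 ]
 [ 0.93  -0.001  0.367]
 [-0.002 -1.     0.   ]]
t 0.1 pos [0.211  0.5347 0.4039] F [ 0.05  0.87 -0.55] w 0.0852
rotvec tool [-1.5511 -0.2936 -0.2961] shift now-axes cm [-11.44  10.4  -34.9 ] final-axes cm [-23.47  28.25  10.39]
t 0.1 pos [0.211  0.5347 0.4039] F [ 0.05  0.87 -0.55] w 0.0852
rotvec tool [-0.3816  2.0158  2.0148] shift now-axes cm [-11.44  10.4  -34.9 ] final-axes cm [ 23.47 -28.25  10.39]
[ 0.59808292 -0.25057046  0.024     ]
[ 0.5773243  -0.38195196  0.024     ]
[ 0.36670581 -0.34195267  0.024     ]
[ 0.38732747 -0.21404172  0.024     ]
[ 0.38836109 -0.22480201  0.024     ]
[ 0.60531007 -0.2657856   0.024     ]
[ 0.58005098 -0.38046837  0.024     ]
[ 0.37662065 -0.34879778  0.024     ]
```

```bash
python3 - <<'E'
import cv2
t=cv2.imread("pics/top0.png"); s=cv2.imread("pics/side0.png")
cv2.imwrite("pics/t_tr.png",cv2.resize(t[215:345,365:465],None,fx=4.5,fy=4.5,interpolation=cv2.INTER_CUBIC))
E
```

```text
(no output)
```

View pics/t_tr.png

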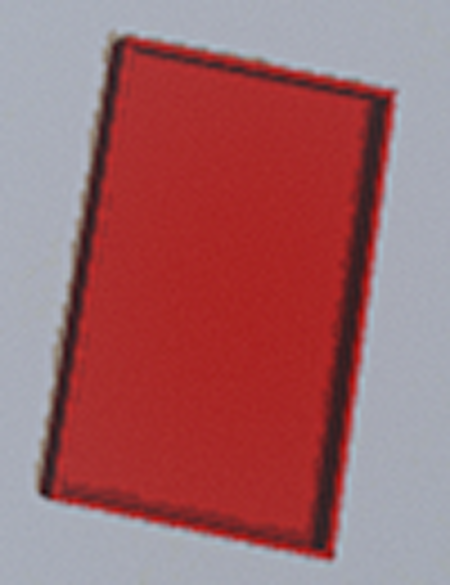

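```bash
cat >> h.py <<'E'
def goto(target,jaw,n=None):
    """jaw angle deg"""
    s=state(); R=s['Rm']; a=np.radians(jaw); x=np.array([np.cos(a),np.sin(a),0]); y=np.array([0,0,-1.]); z=np.cross(x,y)
    Rt=np.c_[x,y,z]; rv=Ro.from_matrix(R.T@Rt).as_rotvec()
    d=np.array(target)-s['position']
    print('t',round(s['clock'],2),'pos',s['position'].round(4),'F',s['contact_force'].round(2),'w',round(s['width'],4),'q6',s['qpos'][5].round(2))
    print('rotvec tool',rv.round(4),'shift cm now-axes',(100*R.T@d).round(2),'final-axes',(100*Rt.T@d).round(2))
E
python3 - <<'E'
from h import *
goto([.4936,.2994,.32],77)
E
```

```text
t 0.1 pos [0.211  0.5347 0.4039] F [ 0.05  0.87 -0.55] w 0.0852 q6 -0.12
rotvec tool [-0.0003 -0.1489 -0.0016] shift cm now-axes [-11.5    8.4  -34.93] final-axes [-16.57   8.39 -32.83]
```

{"method": "arm_command", "body": {
  "increments": [0,-0.149,0,0,0,0,0,0,0,0,-2.37,1.2,-4.69,0,0,0,0,-2.37,1.2,-4.69,0,0,0,0,-2.37,1.2,-4.69,0,0,0,0,-2.37,1.2,-4.69,0,0,0,0,-2.37,1.2,-4.69,0,0,0,0,-2.37,1.2,-4.69,0,0,0,0,-2.37,1.2,-4.69,0],
  "grip_force": 60
}}

```text
clock: 1.1
position: [0.4947, 0.2981, 0.32]
ee_rot: [0.554, -0.553, -0.44, 0.44]
contact_force: [0.1, 0.1, 0.1]
width: 0.0853
```

{"method": "arm_command", "body": {
  "increments": [0,0,0,0,0,0,0]
}}

```text
clock: 1.23
position: [0.4959, 0.297, 0.3191]
ee_rot: [-0.554, 0.555, 0.438, -0.44]
contact_force: [-0.2, -0.3, -0.2]
width: 0.0851
```

```bash
python3 - <<'E'
from h import *
goto([.4936,.2994,.237],77)
for n in ("side","top"): cv2.imwrite(f"pics/{n}1.png",vision.get_image(n)[:,:,::-1])
t=cv2.imread("pics/top1.png"); s=cv2.imread("pics/side1.png")
a=cv2.resize(t[215:325,65:175],None,fx=3.6,fy=3.6,interpolation=cv2.INTER_CUBIC)
b=cv2.resize(s[60:170,175:285],None,fx=3.6,fy=3.6,interpolation=cv2.INTER_CUBIC)
cv2.imwrite("pics/c1.png",np.hstack([a,b]))
E
```

```text
t 1.23 pos [0.4959 0.297  0.3191] F [-0.2  -0.32 -0.21] w 0.0851 q6 -0.92
rotvec tool [-0.0009 -0.0046 -0.002 ] shift cm now-axes [0.2  8.21 0.28] final-axes [0.19 8.21 0.28]
```

View pics/c1.png

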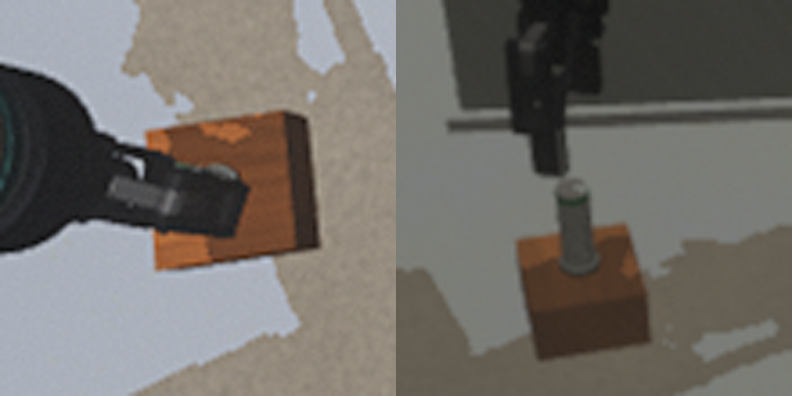

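{"method": "arm_command", "body": {
  "increments": [0,0,0,0,3,0,0,0,0,0,0,3,0,0,0,0,0,0,2.2,0,0,0,0,0,0,0,0,0]
}}

```text
clock: 1.82
position: [0.4918, 0.3002, 0.2375]
ee_rot: [0.553, -0.552, -0.439, 0.442]
contact_force: [0.5, -0.5, 1.4]
width: 0.0854
```

```bash
python3 - <<'E'
from h import *
goto([.4936,.2994,.237],77)
E
```

```text
t 1.82 pos [0.4918 0.3002 0.2375] F [ 0.45 -0.46  1.43] w 0.0854 q6 -0.92
rotvec tool [-0.0035  0.002  -0.0021] shift cm now-axes [-0.04  0.05 -0.19] final-axes [-0.04  0.05 -0.19]
```

{"method": "arm_command", "body": {
  "increments": [0,0,0,0,0,0,1,0,0,0,0,0,0,1,0,0,0,0,0,0,1,0,0,0,0,0,0,1],
  "grip_force": 60
}}

```text
clock: 2.33
position: [0.4939, 0.2996, 0.2396]
ee_rot: [-0.553, 0.553, 0.441, -0.44]
contact_force: [0.1, 0.1, 2.5]
width: 0.0206
```

{"method": "arm_command", "body": {
  "increments": [0,0,0,0,0,0,1]
}}

```text
clock: 2.45
position: [0.4939, 0.2995, 0.2396]
ee_rot: [-0.553, 0.553, 0.441, -0.44]
contact_force: [-0.7, 0.2, 5.6]
width: 0.0206
```

{"method": "arm_command", "body": {
  "increments": [0,0,0,0,0,0,1]
}}

```text
clock: 2.58
position: [0.4939, 0.2996, 0.2395]
ee_rot: [-0.553, 0.553, 0.441, -0.44]
contact_force: [-1.1, -0.5, 5.1]
width: 0.0207
```

{"method": "arm_command", "body": {
  "increments": [0,0,0,0,0,0,1]
}}

```text
clock: 2.7
position: [0.4939, 0.2996, 0.2395]
ee_rot: [-0.553, 0.553, 0.441, -0.44]
contact_force: [-1.3, 0.4, 5.8]
width: 0.0202
```

{"method": "arm_command", "body": {
  "increments": [0,0,0,0,-1,0,1,0,0,0,0,-2.5,0,1,0,0,0,0,-3.5,0,1,0,0,0,0,-2,0,1,0,0,0,0,0,0,1]
}}

```text
clock: 3.32
position: [0.494, 0.2995, 0.3304]
ee_rot: [-0.553, 0.554, 0.441, -0.439]
contact_force: [0.2, -0.3, -1.3]
width: 0.0206
```

```bash
python3 - <<'E'
from h import *
goto([.5223,.0861,.3295],77)
E
```

```text
t 3.33 pos [0.494  0.2995 0.3304] F [ 0.19 -0.26 -1.27] w 0.0206 q6 -0.92
rotvec tool [0.003  0.0001 0.0022] shift cm now-axes [-20.16   0.06  -7.55] final-axes [-20.16   0.09  -7.55]
```

{"method": "arm_command", "body": {
  "increments": [0,0,0,-4.03,0,-1.51,1,0,0,0,-4.03,0,-1.51,1,0,0,0,-4.03,0,-1.51,1,0,0,0,-4.03,0,-1.51,1,0,0,0,-4.03,0,-1.51,1,0,0,0,0,0,0,1,0,0,0,0,0,0,1]
}}

```text
clock: 4.2
position: [0.5215, 0.0862, 0.3277]
ee_rot: [0.554, -0.553, -0.44, 0.44]
contact_force: [-0.1, -0.4, -0.1]
width: 0.0205
```

```bash
python3 - <<'E'
from h import *
goto([.5223,.0861,.3295],77)
for n in ("side","top"): cv2.imwrite(f"pics/{n}2.png",vision.get_image(n)[:,:,::-1])
t=cv2.imread("pics/top2.png"); s=cv2.imread("pics/side2.png")
c=top.proj([.522,.086,.09])[0].astype(int); d=side.proj([.522,.086,.09])[0].astype(int); print(c,d)
f=lambda i,c:cv2.resize(i[c[1]-40:c[1]+40,c[0]-32:c[0]+33],None,fx=6,fy=6,interpolation=cv2.INTER_CUBIC)
cv2.imwrite("pics/c2.png",np.hstack([f(t,c),f(s,d)]))
E
```

```text
t 4.2 pos [0.5215 0.0862 0.3277] F [-0.1  -0.42 -0.13] w 0.0205 q6 -1.31
rotvec tool [-0.0023 -0.0007  0.0002] shift cm now-axes [ 0.01 -0.18 -0.08] final-axes [ 0.01 -0.18 -0.08]
[228 253] [235 180]
```

View pics/c2.png

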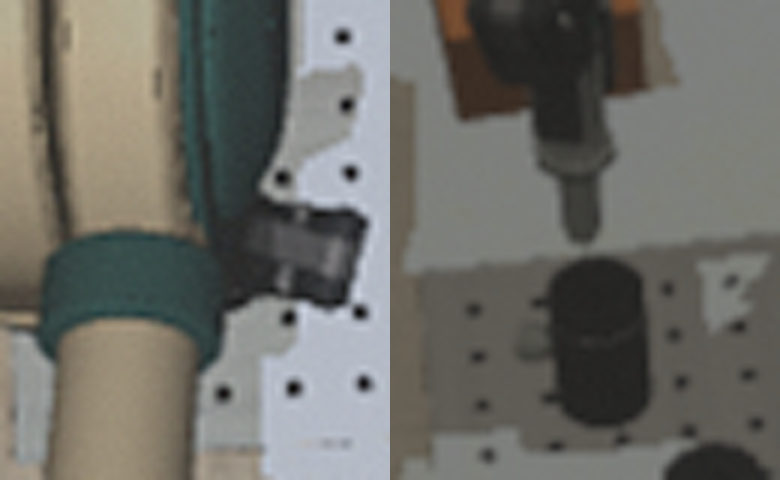

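```bash
cat >> h.py <<'E'
def overlay(im,c,gauge,holder,cen,fn,half=(32,40),k=6):
    x,y,zs=gauge if gauge else (0,0,0)
    i=cv2.resize(im[cen[1]-half[1]:cen[1]+half[1],cen[0]-half[0]:cen[0]+half[0]],None,fx=k,fy=k,interpolation=cv2.INTER_CUBIC)
    def d(P,col):
        p=(c.proj(P)-np.array([cen[0]-half[0],cen[1]-half[1]])+.5)*k
        cv2.polylines(i,[np.round(p*8).astype(np.int32)],True,col,1,shift=3)
    if gauge:
        for z,r in ((0,.014),(.005,.014),(0,.007),(-.034,.007),(-.04,.005)): d(circ(x,y,zs+z,r),(0,255,0))
        d([[x,y,zs],[x,y,zs-.04]],(0,255,0))
    if holder:
        for z,r in ((.0127,.018),(.0677,.018),(.0677,.00775)): d(circ(*holder,z,r),(0,0,255))
    if fn: cv2.imwrite(fn,i)
    return i
E
python3 - <<'E'
from h import *
s=cv2.imread("pics/side2.png")
overlay(s,side,(.5215,.0862,.3277-.1925),(.5228,.0860),(235,180),"pics/o2.png",k=7)
E
```

```text
(no output)
```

View pics/o2.png

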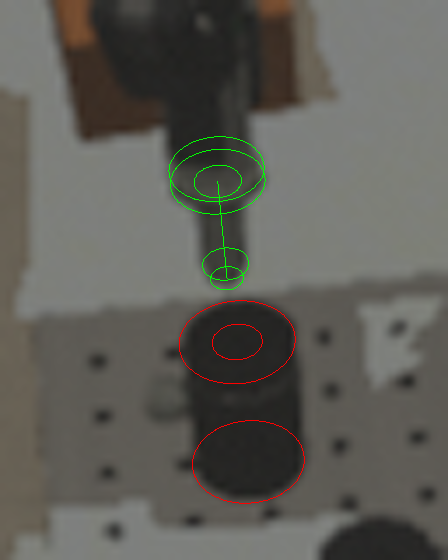

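{"method": "arm_command", "body": {
  "increments": [0,0,0,0,1.2,-0.1,1,0,0,0,0,1.0,0,1,0,0,0,0,0,0,1,0,0,0,0,0,0,1]
}}

```text
clock: 4.8
position: [0.5229, 0.086, 0.3065]
ee_rot: [0.553, -0.553, -0.44, 0.44]
contact_force: [0.0, -0.8, -0.1]
width: 0.0208
```

```bash
python3 - <<'E'
from h import *
goto([.5227,.0863,.3002],77)
p=state()['position']
s=vision.get_image('side')[:,:,::-1].copy(); cv2.imwrite("pics/side3.png",s)
overlay(s,side,(p[0],p[1],p[2]-.1925),(.5228,.0860),(235,180),"pics/o3.png",k=7)
E
```

```text
t 4.8 pos [0.5229 0.086  0.3065] F [ 0.01 -0.78 -0.15] w 0.0208 q6 -1.31
rotvec tool [-0.0002  0.0003  0.    ] shift cm now-axes [0.02 0.63 0.03] final-axes [0.02 0.63 0.03]
```

View pics/o3.png

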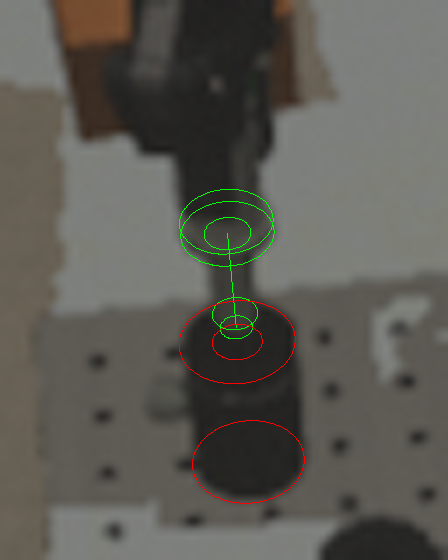

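{"method": "arm_command", "body": {
  "increments": [0,0,0,0,0.6,0,1,0,0,0,0,0.4,0,1,0,0,0,0,0,0,1,0,0,0,0,0,0,1]
}}

```text
clock: 5.35
position: [0.5229, 0.0859, 0.2967]
ee_rot: [-0.553, 0.553, 0.44, -0.44]
contact_force: [-0.5, -0.4, -0.7]
width: 0.0204
```

{"method": "arm_command", "body": {
  "increments": [0,0,0,0,0.4,0,1,0,0,0,0,0.3,0,1,0,0,0,0,0,0,1]
}}

```text
clock: 5.72
position: [0.5228, 0.0858, 0.2894]
ee_rot: [0.553, -0.553, -0.44, 0.44]
contact_force: [0.6, -0.1, -0.6]
width: 0.0207
```

{"method": "arm_command", "body": {
  "increments": [0,0,0,0,0.3,0,1,0,0,0,0,0.3,0,1,0,0,0,0,0.2,0,1,0,0,0,0,0,0,1]
}}

```text
clock: 6.22
position: [0.5228, 0.0859, 0.2815]
ee_rot: [0.553, -0.553, -0.44, 0.44]
contact_force: [-0.0, 0.2, -1.6]
width: 0.0203
```

{"method": "arm_command", "body": {
  "increments": [0,0,0,0,0.3,0,1,0,0,0,0,0.2,0,1,0,0,0,0,0,0,1]
}}

```text
clock: 6.6
position: [0.5228, 0.0859, 0.2765]
ee_rot: [0.553, -0.553, -0.44, 0.44]
contact_force: [0.4, -0.0, -0.3]
width: 0.0207
```

{"method": "arm_command", "body": {
  "increments": [0,0,0,0,0.3,0,1,0,0,0,0,0.3,0,1,0,0,0,0,0.3,0,1,0,0,0,0,0.2,0,1,0,0,0,0,0,0,1]
}}

```text
clock: 7.22
position: [0.5235, 0.0858, 0.2662]
ee_rot: [-0.553, 0.554, 0.441, -0.44]
contact_force: [1.5, -0.6, 2.5]
width: 0.0209
```

{"method": "arm_command", "body": {
  "increments": [0,0,0,0,0.2,0,1,0,0,0,0,0.2,0,1,0,0,0,0,0.2,0,1,0,0,0,0,0,0,1]
}}

```text
clock: 7.72
position: [0.5235, 0.0858, 0.2603]
ee_rot: [-0.553, 0.554, 0.441, -0.44]
contact_force: [2.5, -0.8, 7.5]
width: 0.0204
```

{"method": "arm_command", "body": {
  "increments": [0,0,0,0,0.15,0,1,0,0,0,0,0.15,0,1,0,0,0,0,0,0,1]
}}

```text
clock: 8.1
position: [0.5235, 0.0858, 0.2601]
ee_rot: [-0.552, 0.554, 0.441, -0.439]
contact_force: [-2.8, -1.5, 25.0]
width: 0.0204
```

{"method": "arm_command", "body": {
  "increments": [0,0,0,0,-0.15,0,1,0,0,0,0,0,0,0.6,0,0,0,0,0,0,0.3,0,0,0,0,0,0,0.2]
}}

```text
clock: 8.6
position: [0.5223, 0.0859, 0.2573]
ee_rot: [0.554, -0.553, -0.44, 0.441]
contact_force: [0.4, 0.4, -0.4]
width: 0.0681
```

{"method": "arm_command", "body": {
  "increments": [0,0,0,0,-2,0,0.2,0,0,0,0,-4,0,0.1,0,0,0,0,-4,0,0,0,0,0,0,0,0,0]
}}

```text
clock: 9.1
position: [0.5238, 0.086, 0.3609]
ee_rot: [-0.552, 0.555, 0.442, -0.438]
contact_force: [0.8, -0.2, -0.1]
width: 0.0855
```

```bash
python3 - <<'E'
from h import *
goto([.5631,-.0060,.31],83)
s=vision.get_image('side')[:,:,::-1].copy(); cv2.imwrite("pics/side4.png",s)
overlay(s,side,(.5235,.0858,.0677),(.5230,.0860),(235,180),"pics/o4.png",k=7)
E
```

```text
t 9.1 pos [0.5238 0.086  0.3609] F [ 0.83 -0.24 -0.14] w 0.0855 q6 -1.31
rotvec tool [ 0.006  -0.1045  0.0015] shift cm now-axes [-8.09  5.12 -5.87] final-axes [-8.65  5.09 -5.02]
```

View pics/o4.png

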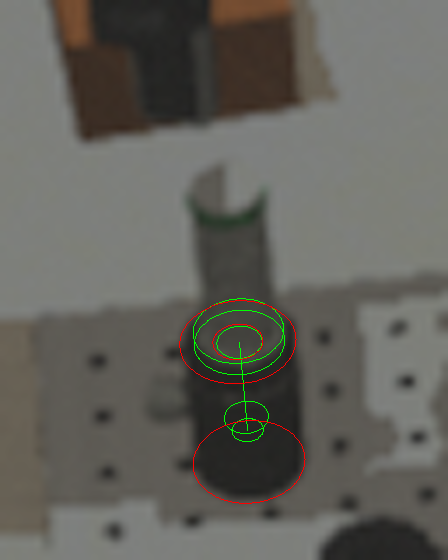

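{"method": "arm_command", "body": {
  "increments": [0,-0.1045,0,0,0,0,0,0,0,0,-4.3,0,-2.55,0,0,0,0,-4.3,0,-2.55,0,0,0,0,0,4,0,0,0,0,0,0,4,0,0,0,0,0,0,0,0,0,0,0,0,0,0,0,0],
  "grip_force": 40
}}

```text
clock: 10.02
position: [0.5633, -0.0056, 0.2783]
ee_rot: [0.53, -0.529, -0.469, 0.469]
contact_force: [1.2, -0.1, 0.2]
width: 0.0853
```

```bash
python3 - <<'E'
from h import *
goto([.5638,-.0060,.2027],83)
s=vision.get_image('side')[:,:,::-1].copy(); cv2.imwrite("pics/side5.png",s)
overlay(s,side,None,(.5635,-.006),tuple(side.proj([.5638,-.006,.08])[0].astype(int)),"pics/o5.png",k=7)
E
```

```text
t 10.03 pos [ 0.5633 -0.0056  0.2783] F [ 1.18 -0.07  0.19] w 0.0853 q6 -1.58
rotvec tool [-0.0002  0.      0.0001] shift cm now-axes [-0.03  7.56 -0.06] final-axes [-0.03  7.56 -0.06]
```

View pics/o5.png

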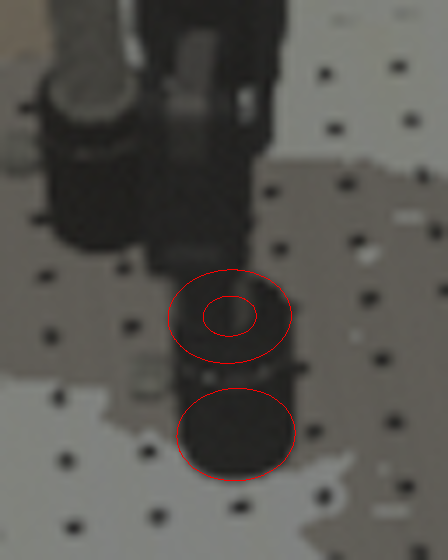

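{"method": "arm_command", "body": {
  "increments": [0,0,0,0,3,-0.05,0,0,0,0,0,3,0,0,0,0,0,0,1.5,0,0,0,0,0,0,0,0,0.2,0,0,0,0,0,0,1,0,0,0,0,0,0,1,0,0,0,0,0,0,1,0,0,0,0,0,0,1],
  "grip_force": 50
}}

```text
clock: 11.08
position: [0.5642, -0.0059, 0.2047]
ee_rot: [-0.529, 0.53, 0.469, -0.468]
contact_force: [-0.5, -0.5, 6.1]
width: 0.0356
```

{"method": "arm_command", "body": {
  "increments": [0,0,0,0,-1,0,1,0,0,0,0,-3,0,1,0,0,0,0,-3,0,1,0,0,0,0,-2,0,1,0,0,0,0,0,0,1]
}}

```text
clock: 11.7
position: [0.5637, -0.0057, 0.2946]
ee_rot: [-0.529, 0.53, 0.469, -0.468]
contact_force: [0.5, 0.2, -2.5]
width: 0.0353
```

```bash
python3 - <<'E'
from h import *
goto([.533,-.3085,.29],83)
E
```

```text
t 11.7 pos [ 0.5637 -0.0057  0.2946] F [ 0.53  0.23 -2.54] w 0.0353 q6 -1.58
rotvec tool [ 0.0031 -0.0001  0.0002] shift cm now-axes [-30.43   0.46  -0.64] final-axes [-30.43   0.46  -0.64]
```

{"method": "arm_command", "body": {
  "increments": [0,0,0,-4.3,0,-0.1,1,0,0,0,-4.35,0,-0.1,1,0,0,0,-4.35,0,-0.1,1,0,0,0,-4.35,0,-0.1,1,0,0,0,-4.35,0,-0.1,1,0,0,0,-4.35,0,-0.1,1,0,0,0,-4.35,0,0,1,0,0,0,0,0,0,1]
}}

```text
clock: 12.7
position: [0.5315, -0.3112, 0.2913]
ee_rot: [0.531, -0.53, -0.467, 0.468]
contact_force: [0.1, 0.8, -3.2]
width: 0.0352
```

{"method": "arm_command", "body": {
  "increments": [0,0,0,0,2.5,0,1,0,0,0,0,3,0,1,0,0,0,0,2.5,0,1,0,0,0,0,0,0,1]
}}

```text
clock: 13.2
position: [0.5311, -0.3065, 0.21]
ee_rot: [0.532, -0.527, -0.468, 0.469]
contact_force: [0.7, 1.5, -2.8]
width: 0.0352
```

```bash
python3 - <<'E'
from h import *
goto([.533,-.3085,.196],83)
s=vision.get_image('side')[:,:,::-1]; cv2.imwrite("pics/side6.png",s)
t=vision.get_image('top')[:,:,::-1]; cv2.imwrite("pics/top6.png",t)
a=cv2.resize(s[240:420,140:300],None,fx=2.4,fy=2.4,interpolation=cv2.INTER_CUBIC)
b=cv2.resize(t[200:380,340:500],None,fx=2.4,fy=2.4,interpolation=cv2.INTER_CUBIC)
cv2.imwrite("pics/c6.png",np.hstack([a,b]))
E
```

```text
t 13.2 pos [ 0.5311 -0.3065  0.21  ] F [ 0.69  1.49 -2.84] w 0.0352 q6 -2.09
rotvec tool [-0.0069  0.0004  0.0044] shift cm now-axes [-0.18  1.4  -0.22] final-axes [-0.18  1.4  -0.21]
```

View pics/c6.png

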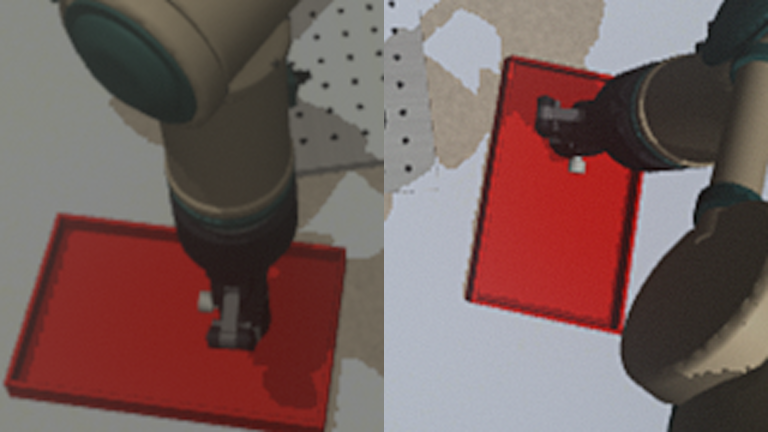

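{"method": "arm_command", "body": {
  "increments": [0,0,0,0,0.7,0,1,0,0,0,0,0.4,0,1,0,0,0,0,0,0,1,0,0,0,0,0,0,1]
}}

```text
clock: 13.8
position: [0.5324, -0.3083, 0.2024]
ee_rot: [-0.53, 0.53, 0.469, -0.468]
contact_force: [0.5, -0.3, -3.8]
width: 0.0351
```

{"method": "arm_command", "body": {
  "increments": [0,0,0,0,0.3,0,1,0,0,0,0,0.2,0,1,0,0,0,0,0.1,0,1,0,0,0,0,0.1,0,1,0,0,0,0,0,0,1]
}}

```text
clock: 14.42
position: [0.5322, -0.3081, 0.196]
ee_rot: [-0.53, 0.53, 0.469, -0.469]
contact_force: [-2.6, 1.8, 4.6]
width: 0.0352
```

{"method": "arm_command", "body": {
  "increments": [0,0,0,0,0,0,0.5,0,0,0,0,0,0,0.3,0,0,0,0,0,0,0.3,0,0,0,0,-1.5,0,0.3,0,0,0,0,-4,0,0.3,0,0,0,0,-4.5,0,0.2,0,0,0,0,0,0,0]
}}

```text
clock: 15.3
position: [0.5336, -0.3091, 0.3005]
ee_rot: [-0.526, 0.533, 0.469, -0.468]
contact_force: [-0.3, 0.7, -0.1]
width: 0.084
```

```bash
python3 - <<'E'
from h import *
goto([.5388,-.1190,.295],114)
s=vision.get_image('side')[:,:,::-1]; cv2.imwrite("pics/side7.png",s)
t=vision.get_image('top')[:,:,::-1]; cv2.imwrite("pics/top7.png",t)
a=cv2.resize(s[240:420,140:300],None,fx=2.4,fy=2.4,interpolation=cv2.INTER_CUBIC)
b=cv2.resize(t[200:380,340:500],None,fx=2.4,fy=2.4,interpolation=cv2.INTER_CUBIC)
cv2.imwrite("pics/c7.png",np.hstack([a,b]))
E
```

```text
t 15.3 pos [ 0.5336 -0.3091  0.3005] F [-0.32  0.71 -0.08] w 0.084 q6 -2.09
rotvec tool [ 0.0075 -0.5411 -0.0073] shift cm now-axes [18.93  0.44  1.81] final-axes [17.16  0.55 -8.2 ]
```

View pics/c7.png

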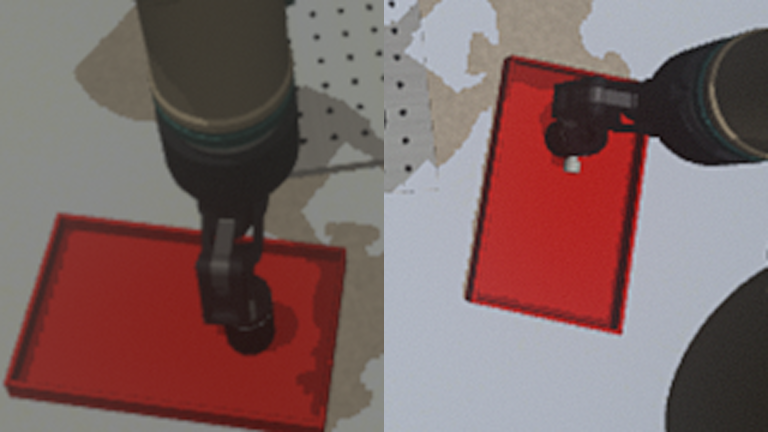

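{"method": "arm_command", "body": {
  "increments": [0,-0.169,0,0,0,0,0,0,-0.169,0,0,0,0,0,0,-0.168,0,0,0,0,0,0,0,0,4.33,0,-1.92,0,0,0,0,4.33,0,-1.92,0,0,0,0,4.33,0,-1.92,0,0,0,0,4.33,0,-1.92,0,0,0,0,0,0,0,0]
}}

```text
clock: 16.4
position: [0.5378, -0.1158, 0.2939]
ee_rot: [0.396, -0.393, -0.587, 0.587]
contact_force: [0.0, -0.1, 0.5]
width: 0.0853
```

{"method": "arm_command", "body": {
  "increments": [0,0,0,0,2,0,0,0,0,0,0,0,0,0]
}}

```text
clock: 16.65
position: [0.5379, -0.1192, 0.2732]
ee_rot: [0.397, -0.394, -0.586, 0.587]
contact_force: [-0.0, 0.5, -0.2]
width: 0.0857
```

```bash
python3 - <<'E'
from h import *
goto([.5388,-.1190,.2047],112)
s=vision.get_image('side')[:,:,::-1].copy(); cv2.imwrite("pics/side8.png",s)
overlay(s,side,None,(.5394,-.1198),tuple(side.proj([.5388,-.119,.08])[0].astype(int)),"pics/o8.png",k=7)
E
```

```text
t 16.65 pos [ 0.5379 -0.1192  0.2732] F [-0.01  0.46 -0.16] w 0.0857 q6 -2.3
rotvec tool [-0.0039 -0.0006  0.0029] shift cm now-axes [-0.03  6.85 -0.12] final-axes [-0.01  6.85 -0.09]
```

View pics/o8.png

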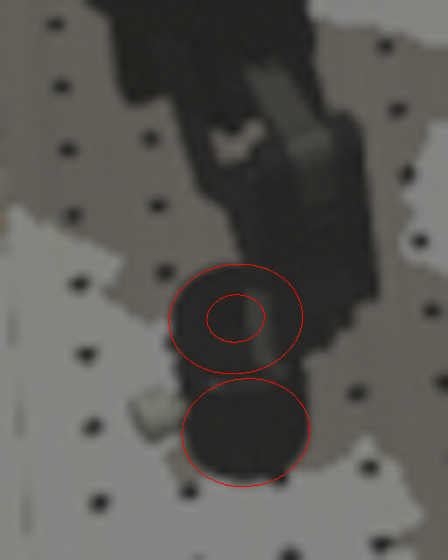

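{"method": "arm_command", "body": {
  "increments": [0,0,0,0,2.5,0,0,0,0,0,0,2.5,0,0,0,0,0,0,1.8,0,0,0,0,0,0,0,0,0.2,0,0,0,0,0,0,1,0,0,0,0,0,0,1,0,0,0,0,0,0,1,0,0,0,0,0,0,1],
  "grip_force": 50
}}

```text
clock: 17.7
position: [0.5393, -0.1191, 0.2085]
ee_rot: [-0.394, 0.396, 0.586, -0.586]
contact_force: [0.1, -0.9, 5.5]
width: 0.035
```

{"method": "arm_command", "body": {
  "increments": [0,0,0,0,-1,0,1,0,0,0,0,-3,0,1,0,0,0,0,-3,0,1,0,0,0,0,-2,0,1,0,0,0,0,0,0,1]
}}

```text
clock: 18.32
position: [0.539, -0.1189, 0.2985]
ee_rot: [-0.394, 0.396, 0.586, -0.586]
contact_force: [-0.8, 0.2, -3.8]
width: 0.0354
```

```bash
python3 - <<'E'
from h import *
goto([.434,-.2915,.29],112)
goto([.434,-.2915,.29],83)
E
```

```text
t 18.32 pos [ 0.539  -0.1189  0.2985] F [-0.77  0.19 -3.79] w 0.0354 q6 -2.3
rotvec tool [ 0.0022 -0.0001 -0.0018] shift cm now-axes [-12.08   0.84  16.2 ] final-axes [-12.08   0.85  16.2 ]
t 18.32 pos [ 0.539  -0.1189  0.2985] F [-0.77  0.19 -3.79] w 0.0354 q6 -2.3
rotvec tool [ 0.0027  0.506  -0.0012] shift cm now-axes [-12.08   0.84  16.2 ] final-axes [-18.42   0.85   8.31]
```

{"method": "arm_command", "body": {
  "increments": [0,0.169,0,0,0,0,1,0,0.169,0,0,0,0,1,0,0.168,0,0,0,0,1,0,0,0,-4.6,0,2.08,1,0,0,0,-4.6,0,2.08,1,0,0,0,-4.6,0,2.08,1,0,0,0,-4.6,0,2.08,1,0,0,0,0,0,0,1]
}}

```text
clock: 19.32
position: [0.4317, -0.2937, 0.2958]
ee_rot: [0.531, -0.53, -0.467, 0.468]
contact_force: [0.4, -0.2, -3.4]
width: 0.0358
```

{"method": "arm_command", "body": {
  "increments": [0,0,0,0,2.5,0,1,0,0,0,0,3,0,1,0,0,0,0,2.5,0,1,0,0,0,0,0,0,1,0,0,0,0,0,0,1]
}}

```text
clock: 19.95
position: [0.4341, -0.2911, 0.2174]
ee_rot: [-0.529, 0.53, 0.469, -0.469]
contact_force: [0.8, -0.3, -3.3]
width: 0.0352
```

```bash
python3 - <<'E'
from h import *
goto([.434,-.2915,.1998],83)
s=vision.get_image('side')[:,:,::-1]; cv2.imwrite("pics/side9.png",s)
t=vision.get_image('top')[:,:,::-1]; cv2.imwrite("pics/top9.png",t)
a=cv2.resize(s[240:420,140:300],None,fx=2.4,fy=2.4,interpolation=cv2.INTER_CUBIC)
b=cv2.resize(t[200:380,340:500],None,fx=2.4,fy=2.4,interpolation=cv2.INTER_CUBIC)
cv2.imwrite("pics/c9.png",np.hstack([a,b]))
E
```

```text
t 19.95 pos [ 0.4341 -0.2911  0.2174] F [ 0.8  -0.26 -3.33] w 0.0352 q6 -2.17
rotvec tool [0.0002 0.0004 0.0002] shift cm now-axes [-0.04  1.76  0.01] final-axes [-0.04  1.76  0.01]
```

View pics/c9.png

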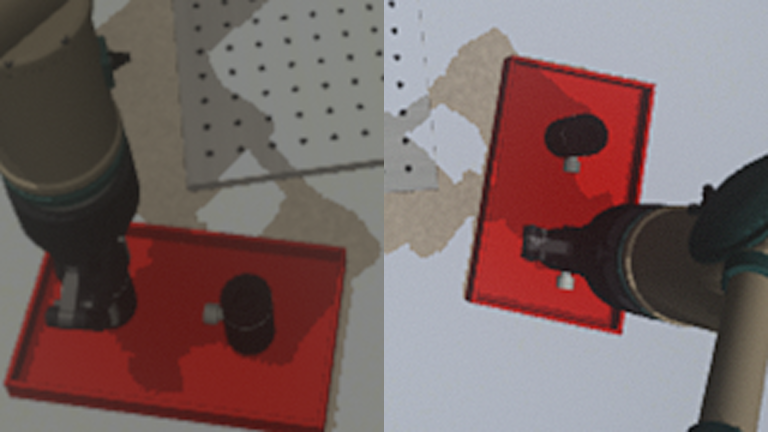

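Holder B stands upright in the tray, and C hangs above its spot (side crop ~(100,290), top crop ~(560,250)). Lowering.

{"method": "arm_command", "body": {
  "increments": [0,0,0,0,0.9,0,1,0,0,0,0,0.5,0,1,0,0,0,0,0.2,0,1,0,0,0,0,0.1,0,1,0,0,0,0,0.1,0,1,0,0,0,0,0,0,1]
}}

```text
clock: 20.8
position: [0.4337, -0.2913, 0.1998]
ee_rot: [-0.529, 0.53, 0.469, -0.469]
contact_force: [-2.2, 1.0, 2.2]
width: 0.035
```

{"method": "arm_command", "body": {
  "increments": [0,0,0,0,0,0,0.5,0,0,0,0,0,0,0.3,0,0,0,0,0,0,0.3,0,0,0,0,-1.5,0,0.3,0,0,0,0,-4,0,0.3,0,0,0,0,-5,0,0.2,0,0,0,0,-5,0,0,0,0,0,0,-5,0,0]
}}

```text
clock: 21.8
position: [0.4334, -0.291, 0.407]
ee_rot: [-0.529, 0.53, 0.469, -0.468]
contact_force: [0.2, -0.8, -0.5]
width: 0.0851
```

{"method": "arm_command", "body": {
  "increments": [0,0,0,-4,-2,4,0,0,0,0,-4,-2,4,0,0,0,0,0,0,0,0,0,0,0,0,0,0,0]
}}

```text
clock: 22.3
position: [0.3444, -0.3606, 0.4446]
ee_rot: [-0.53, 0.53, 0.469, -0.468]
contact_force: [-0.5, 0.4, 0.5]
width: 0.0854
```

```bash
python3 - <<'E'
from h import *
s=vision.get_image('side')[:,:,::-1].copy(); cv2.imwrite("pics/side10.png",s)
t=vision.get_image('top')[:,:,::-1].copy(); cv2.imwrite("pics/top10.png",t)
overlay(s,side,(.5237,.0855,.0677),(.5237,.0855),(235,180),"pics/o10.png",k=7)
st=state(); print(st['clock'],st['position'],st['contact_force'])
E
```

```text
22.4 [ 0.3450687  -0.36014834  0.4438769 ] [0.23521789 0.09225447 0.3220298 ]
```

View pics/side10.png

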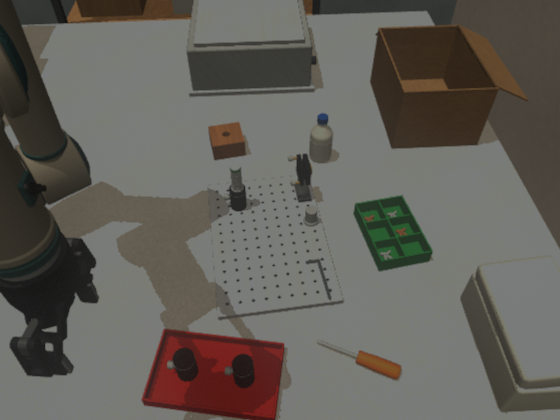

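View pics/top10.png

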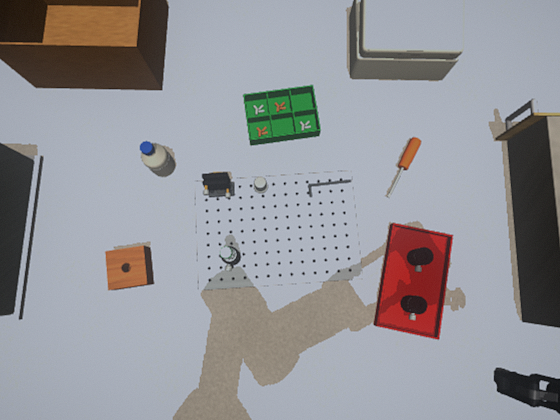

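View pics/o10.png

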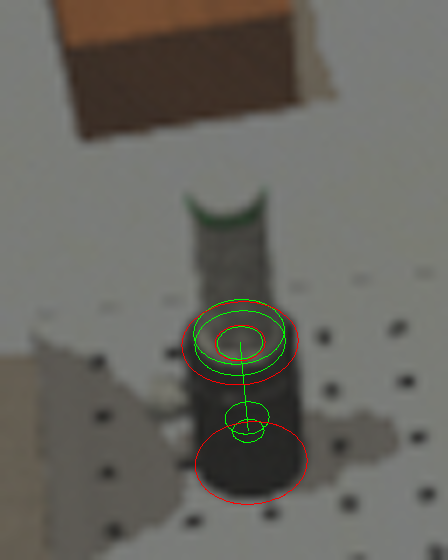

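```bash
python3 - <<'E'
import cv2,numpy as np
s=cv2.imread("pics/side10.png"); t=cv2.imread("pics/top10.png")
f=lambda i:cv2.convertScaleAbs(cv2.resize(i,None,fx=10,fy=10,interpolation=cv2.INTER_CUBIC),alpha=1.8)
cv2.imwrite("pics/c10.png",np.hstack([f(s[160:215,220:258]),f(t[235:290,212:250])]))
E
```

```text
(no output)
```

View pics/c10.png

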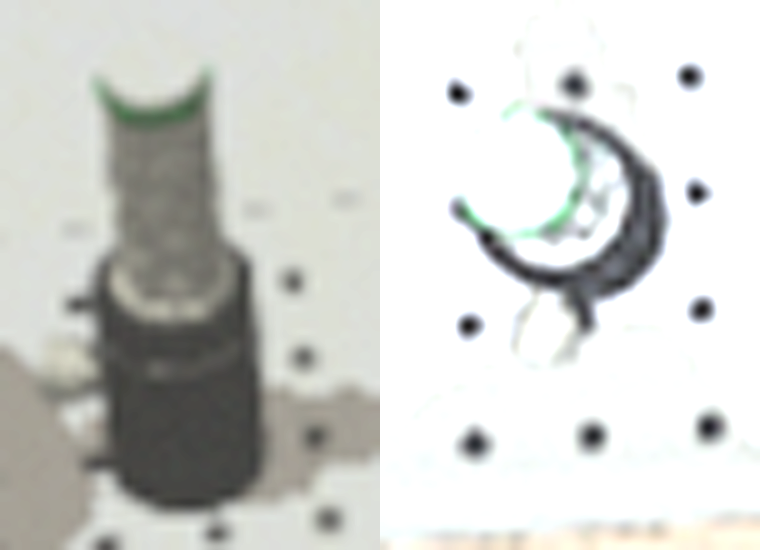

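```bash
python3 -c "
from rig import ticket; print(ticket.sign_off())"
```

```text
the job is handed in; nothing more can be done
None
```

The job is handed in at about 22 s on the robot's clock, well inside the 72 s limit. I don't have a verdict, because sign-off does not report one.

- **Gauge:** I took it from the stand and tried it in the holder nearest the stand. It slid freely past 16 mm, where a pinched bore would have stopped it. I then pushed it past the sprung nose until the shoulder seated. The force rose from 7.5 N to 25 N while the tool height held at 0.260 m, the height worked out for fully home. I relaxed the push, released the gauge and backed off.
- **Other two holders:** The first bore was clean, so I did not test these. I moved each one to the red tray, set it down until light contact (2–5 N) and released it. They stand about 100 mm apart.
- **Last checks:**
  - **Gauge and holder:** the final pictures show the gauge upright with its disc on the holder's top, and that holder upright on the breadboard.
  - **Rejects and bystanders:** both reject holders look upright, well inside the tray walls. The bystanders look unmoved by eye in both views.
  - **Arm:** it is clear of everything, with no force on the tool.
- **Disagreement:** The two cameras disagreed by 1–3 mm on the holder and gauge positions. I used averages, corrected by where the gauge was gripped, and the gauge entered the bore without any sideways searching. From the pictures alone I could only confirm the final seating to about 2 mm. The force reading is the stronger evidence.

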